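Stack the sample boxes in the desk tray

TASK

Stack the lidded sample boxes in the shallow black tray, one at a time from the bottom up: first the large box, on it the medium one, then the small one, and the round metal tin on top. Each box lies flat, lengthwise with the tray, seated inside the raised rib of what is under it, and the tin stands upright inside the rib of the small box's lid. Leave the jar, the tape roll and the glue stick standing where they are.

Things in the scene. Friction and masses are not known exactly. Their poses are not given: they have to be found in the camera images.
- tray: Shallow black plastic tray, 150 (x) x 92 (y) x 7 mm, fixed to the desk; origin at the centre of its underside. Its floor is 3 mm above the desk; a rim 4 mm wide and 4 mm high leaves 142 x 84 mm of floor clear, about 8 mm more than the large box on every side.
- large_box: Large grey box, 126 x 68 x 38 mm to the lid's flat top, about 0.22 kg, with a white lid and a dark latch on each short end; long side along its x, width along its y, origin at the centre of its underside; the same either way round. On top a white rib 2 mm wide, 3 mm high, frames a clear space of 110 x 64 mm in the middle of the lid for the medium box. Grasp it across its 68 mm width.
- medium_box: Medium grey box, 100 x 55 x 32 mm to the lid's flat top, about 0.16 kg, with a white lid and a dark latch on each short end; long side along its x, width along its y, origin at the centre of its underside; the same either way round. On top a white rib 2 mm wide, 3 mm high, frames a clear space of 86 x 51 mm in the middle of the lid for the small box. Grasp it across its 55 mm width.
- small_box: Small grey box, 76 x 42 x 28 mm to the lid's flat top, about 0.10 kg, with a white lid and a dark latch on each short end; long side along its x, width along its y, origin at the centre of its underside; the same either way round. On top a white rib 2 mm wide, 3 mm high, frames a clear space of 40 x 38 mm in the middle of the lid for the round tin. Grasp it across its 42 mm width.
- round_tin: Round closed aluminium tin, 30 mm across, 34 mm high, about 0.06 kg, standing; origin at the centre of its underside, z up.
- clear_jar: Bystander: clear jar with a grey lid, 58 mm across, 98 mm high, standing loose; origin at the centre of its underside.
- tape_roll: Bystander: roll of brown tape, 96 mm across, 48 mm high, lying flat and loose; origin at the centre of its underside.
- glue_stick: Bystander: glue stick, 22 mm across, 90 mm high, standing loose and easily tipped; origin at the centre of its underside.

How it is judged (in metres and radians):
On the way, in this order (a step that is already met when the one before it is completed fails the run):
1. the large box sits flat in the tray, let go (horizontal distance between large_box and tray below 0.012 m and z of large_box in the frame of tray between 0.001 and 0.005 m and angle between large_box's own z axis and vertical below 0.05 rad and angle between the x axis of large_box and the x axis of tray, either way round below 0.15 rad and contact force between the fingers and large_box below 0.3 N), for 0.2 s.
2. the medium box sits flat on the large one, inside its rib, let go (horizontal distance between medium_box and large_box below 0.009 m and z of medium_box in the frame of large_box between 0.036 and 0.04 m and angle between medium_box's own z axis and vertical below 0.05 rad and angle between the x axis of medium_box and the x axis of large_box, either way round below 0.15 rad and contact force between the fingers and medium_box below 0.3 N), for 0.2 s.
3. the small box sits flat on the medium one, inside its rib, let go (horizontal distance between small_box and medium_box below 0.009 m and z of small_box in the frame of medium_box between 0.03 and 0.034 m and angle between small_box's own z axis and vertical below 0.05 rad and angle between the x axis of small_box and the x axis of medium_box, either way round below 0.15 rad and contact force between the fingers and small_box below 0.3 N), for 0.2 s.
4. the round tin stands on the small box, inside its rib, let go (horizontal distance between round_tin and small_box below 0.009 m and z of round_tin in the frame of small_box between 0.026 and 0.03 m and angle between round_tin's own z axis and vertical below 0.05 rad and contact force between the fingers and round_tin below 0.3 N), for 0.2 s.
At the end, for the whole second after the job is handed in: Large box on the tray floor, centre within 12 mm of the tray's; medium on large, small on medium, tin on small, centres within 9 mm; each seated to 2 mm in height, level within 0.05 rad, boxes parallel to what they rest on within 0.15 rad; all at rest (horizontal distance between large_box and tray below 0.012 m and z of large_box in the frame of tray between 0.001 and 0.005 m and angle between each of large_box, medium_box, small_box, round_tin's own z axis and vertical below 0.05 rad and angle between the x axis of large_box and the x axis of tray, either way round below 0.15 rad and horizontal distance between medium_box and large_box below 0.009 m and z of medium_box in the frame of large_box between 0.036 and 0.04 m and angle between the x axis of medium_box and the x axis of large_box, either way round below 0.15 rad and horizontal distance between small_box and medium_box below 0.009 m and z of small_box in the frame of medium_box between 0.03 and 0.034 m and angle between the x axis of small_box and the x axis of medium_box, either way round below 0.15 rad and horizontal distance between round_tin and small_box below 0.009 m and z of round_tin in the frame of small_box between 0.026 and 0.03 m and linear speed of each of large_box, medium_box, small_box, round_tin below 0.02 m/s); the robot touches nothing.
It fails at once if the clear jar is shifted by more than 25 mm or tipped over (distance of clear_jar from where it was at the start of the episode above 0.025 m or angle between clear_jar's own z axis and vertical above 0.5 rad).
It fails at once if the tape roll is shifted by more than 25 mm or tipped over (distance of tape_roll from where it was at the start of the episode above 0.025 m or angle between tape_roll's own z axis and vertical above 0.5 rad).
It fails at once if the glue stick is shifted by more than 25 mm or tipped over (distance of glue_stick from where it was at the start of the episode above 0.025 m or angle between glue_stick's own z axis and vertical above 0.5 rad).
It also fails if it takes over 120 s, if anything falls off the work surface, if the arm or the gripper's body presses on something with over 40 N, if the wrist force passes 120 N, or if a joint passes its speed limit or range.

ROBOT

A 6-joint arm with a two-finger parallel gripper is mounted at the origin on a cart in front of the work surface, level with it; the furniture and walls round the work are solid. World frame = base frame: x ahead of the robot, y to its left, z up, the work surface at z = 0. Lengths are in mm, angles in rad, forces in N, time in s.
With the tool pointing down it reaches from about 250 to 800 mm from the base axis. Payload 3.9 kg.
Tool frame: the origin (TCP) lies midway between the tips of the shut fingers; the grasp point (between the pads) lies 19 mm behind it (grip_point_offset is the distance from the TCP to the grasp point, in mm); z points along the fingers, y is the line along which they close (so a half turn about z gives the same grasp; the last joint's range is limited). The gripper opens to 85 mm and grips with 20 to 120 N. Pads are 22 mm wide; open, the fingers measure 114 mm over their backs; the gripper's body (76 mm by 85 mm) begins 54 mm behind the grasp point. The pads swing forward as they close: fully open they stand 13 mm farther back than shut.
Start: joints at [-1.305, 0.26, -0.138, 1.173, 0, 1.571], TCP at [137.903, -506.555, 199.404] pointing down, gripper open.
Joint ranges: [-2.78, 2.78], [-0.83, 1.72], [-1.28, 1.37], [-1.9, 2.12], [-1.57, 1.48], [-3.14, 3.14]. Speed limits (rad/s): [2.57, 2.57, 3.14, 3.14, 3.14, 3.14].

INTERFACE

Orientations are given as [roll, pitch, yaw] about the fixed x, y, z axes, in that order (R = Rz(yaw) Ry(pitch) Rx(roll)).
In Python, from plant import * gives the robot as it stands.
- The arm moves only by the tool send_rows, never from a script. Its argument "series" is a list of rows, each a list of 6 numbers: the shift along the tool's x, y, z as a fraction of full scale, then the turn, a rotation vector about the tool's x, y, z as a fraction of full scale. In form: [[dx, dy, dz, rx, ry, rz], ...]. A call has 1 to 20 rows; each row shifts and turns the commanded pose from where the row before left it, along the tool's axes as they then stand; what a row does not reach is not made up. Full scale, the value 1, is 0.15 m for a shift and 180 degrees for a turn. A row lasts 1/8 s, in which the tool goes at most 62.5 mm and 10.7 degrees, less where a joint would pass 70% of its speed; a pose out of reach is approached as far as the arm can. A call with a number of a shift or a turn outside -1 to 1 is refused whole. A call with a gripper value outside its range is refused whole. "grip" is the closure, from 0 (fully open) to 1 (shut), set as the call begins (left out, the last holds). The fingers move at their own pace and stop on an object; the grip force is fixed at half the most. Time passes only in rows, so rows that do not move let the fingers close. It gives the time, the measured TCP pose, the force, the opening and the grip force at its end, in the units of the state.
- get_obs(): the state, without advancing time (a new reading comes with each control period).
- grab_frame(name): name is "scene" or "top"; returns (picture, depth): 384x512x3 uint8, red, green, blue; 384x512 float32, mm along the optical axis (not along the pixel's ray), 0 where there is no reading.
- get_calibration(name): a dict with "K" (3x3 intrinsics, pixels), "D" ([k1, k2, p1, p2, k3] as OpenCV has them; the pictures are not rectified), "rvec" (rotation vector, rad) and "tvec" (3), from world to camera coordinates, as OpenCV has them. Camera axes: x right, y down, z forward; pixel columns grow to the right and rows downward; lengths in mm; the calibration is good to about 2 mm. A picture is of the moment at which its call begins. get_calibration takes no time and is no camera call.
- finish_job(): hands the job in; it is judged then, once.
The state is a dict: "t": time; "joint_positions": joint angles; "dq": joint speeds; "tau": joint torques, N m; "eef_pos": TCP position; "orientation": TCP orientation; "contact_force": force on the tool from outside, world axes, zero at the start; "wrist_torque": the same for the moment, N m; "finger_gap": finger opening in mm; "grasp_force": force on a finger pad.
Only numpy, scipy, OpenCV 4.12 (cv2) and the standard library are available. Lean on these libraries where they do the work, as an engineer would, in place of code of your own. Each camera call takes 0.05 s, during which the arm holds its last target. There are 200 camera calls.

## Working session

There is one attempt and no reset: what is moved stays moved. The work goes in short steps, Python scripts to look and compute and a tool call to move; the robot and the scene stay as the last step left them, time stands still between calls to the robot, and variables do not carry over. Pictures are saved under pics/ and viewed, at most 14 in all, crops included, and the job is handed in when it is done.

Besides the shell and the picture viewer there is one more tool, called after "Request:" by a JSON object that holds its "name" and its "arguments". send_rows: Moves the arm, as the interface text tells. Shift numbers are shares of 0.15 m and turn numbers shares of 180 degrees, none past 1 either way. Its arguments: {"type":"object","properties":{"series":{"type":"array","items":{"type":"array","items":{"type":"number"}}},"grip":{"type":"number"}},"required":["series"]}

```bash
mkdir -p pics; cat > h.py <<'E'
from plant import *
import numpy as np, cv2
def snap(cam):
    im,d=grab_frame(cam); return im,d
def world(cam,d):
    c=get_calibration(cam);K=np.array(c["K"],float);D=np.array(c["D"],float)
    R=cv2.Rodrigues(np.array(c["rvec"],float))[0];t=np.array(c["tvec"],float).reshape(3)
    h,w=d.shape
    u,v=np.meshgrid(np.arange(w),np.arange(h))
    p=cv2.undistortPoints(np.stack([u,v],-1).reshape(-1,1,2).astype(np.float64),K,D).reshape(h,w,2)
    P=np.dstack([p,np.ones((h,w))])*d[...,None]
    W=(P-t)@R; W[d==0]=np.nan
    return W
E
python3 - <<'E'
from h import *
for c in("top","scene"):
    im,d=snap(c); cv2.imwrite(f"pics/{c}0.png",im[...,::-1]); np.save(f"{c}0.npy",world(c,d)); np.save(f"{c}0im.npy",im)
    print(c,get_calibration(c))
o=get_obs();print(o)
E
```

```text
top {'K': array([[437.17762191,   0.        , 252.45674092],
       [  0.        , 437.17762191, 203.10113118],
       [  0.        ,   0.        ,   1.        ]]), 'D': array([-0.14276108,  0.        ,  0.        ,  0.        ,  0.        ]), 'rvec': array([ 2.14704514, -2.12606324,  0.17663098]), 'tvec': array([ -14.52231225,  559.09494475, 1435.44975661])}
scene {'K': array([[397.85652844,   0.        , 252.98317837],
       [  0.        , 397.85652844, 194.30309626],
       [  0.        ,   0.        ,   1.        ]]), 'D': array([0.04051706, 0.        , 0.        , 0.        , 0.        ]), 'rvec': array([ 0.55908854, -2.66967784,  1.20287701]), 'tvec': array([494.47569884, 182.70264149, 963.28626673])}
{'t': 0.1, 'joint_positions': array([-1.30497494e+00,  2.60616164e-01, -1.39243962e-01,  1.17272206e+00,
       -2.89711484e-06,  1.57082916e+00]), 'dq': array([ 0.00086393, -0.00188123,  0.00371123, -0.00020626, -0.00046786,
       -0.00154268]), 'tau': array([ 4.56418475e-04, -4.06509268e+01,  2.54527330e+01,  1.01420190e-02,
       -1.88242382e-05,  9.86287148e-06]), 'eef_pos': array([ 137.73866059, -505.90383244,  198.64786441]), 'orientation': array([-3.13980679e+00,  2.95575214e-06,  2.65788551e-01]), 'contact_force': array([ 0.38987649,  0.43049259, -0.5444159 ]), 'wrist_torque': array([ 0.03518988,  0.02456658, -0.00429718]), 'grasp_force': 0.0, 'finger_gap': 85.17129020723044}
```

View pics/top0.png

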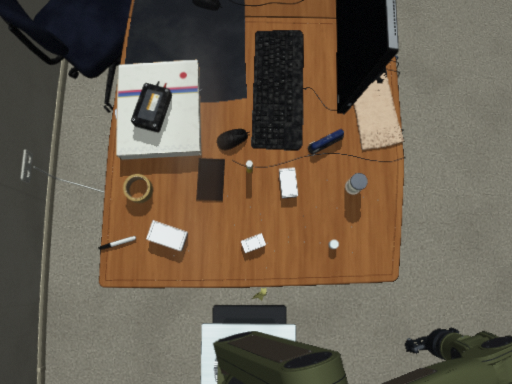

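View pics/scene0.png

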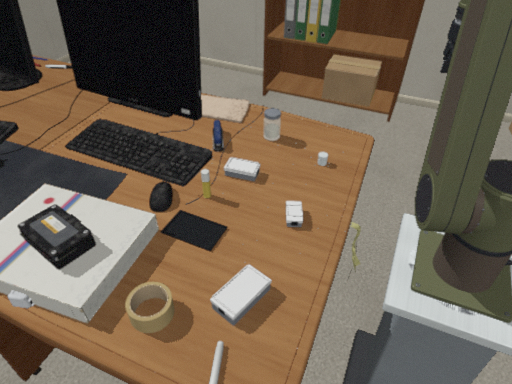

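The top view shows the tray at (210,180), large box (167,236), medium (289,183), small (253,243), tin (334,244), glue (249,165), jar (354,185) and tape (137,188). The scene view agrees. Next I measure them.

```bash
cat > m.py <<'E'
from h import *
def rect(P):
    (cx,cy),(w,h),a=cv2.minAreaRect(P[:,:2].astype(np.float32))
    if w<h: w,h,a=h,w,a+90
    return "c=(%.1f,%.1f) %.1fx%.1f yaw=%.1f"%(cx,cy,w,h,(a+90)%180-90)
def meas(W,cxy,rad,zlo,zhi):
    m=(np.hypot(W[...,0]-cxy[0],W[...,1]-cxy[1])<rad)&(W[...,2]>zlo)&(W[...,2]<zhi)
    m=m.astype(np.uint8); n,l,s,_=cv2.connectedComponentsWithStats(m)
    if n<2:return "none"
    k=1+np.argmax(s[1:,4]); P=W[l==k]
    return rect(P)+" n=%d zmed=%.1f mean=(%.1f,%.1f)"%(len(P),np.median(P[:,2]),P[:,0].mean(),P[:,1].mean())
E
python3 - <<'E'
from m import *
T=np.load("top0.npy");S=np.load("scene0.npy");im=np.load("top0im.npy")
px={"large":(167,236,85,20),"medium":(289,183,65,16),"small":(253,243,55,14),"tin":(334,244,25,17),"jar":(354,185,50,50),"tape":(137,188,65,25),"glue":(249,166,25,40)}
for n,(u,v,r,z) in px.items():
    c=T[v,u];c=np.nanmean(T[v-1:v+2,u-1:u+2].reshape(-1,3),axis=0)
    print(n,np.round(c,1));print("  top",meas(T,c,r,z,150));print("  scn",meas(S,c,r,z,150))
for n,W,I,(u,v) in(("top",T,im,(210,180)),("scn",S,np.load("scene0im.npy"),(195,230))):
    g=I.max(2)<60; l=cv2.connectedComponents(g.astype(np.uint8))[1]; P=W[l==l[v,u]];P=P[np.isfinite(P[:,0])]
    print("tray",n,rect(P),len(P),np.median(P[:,2]), P.mean(0))
print(T[260,200:210,2],T[210,280,2],S[200,250,2])
E
```

```text
large [444.6 278.7  40. ]
  top c=(449.1,282.0) 126.1x67.6 yaw=72.0 n=737 zmed=39.0 mean=(448.6,280.8)
  scn c=(445.5,283.4) 128.3x71.3 yaw=71.2 n=1770 zmed=36.9 mean=(444.1,289.6)
medium [ 632.9 -134.4   33.1]
  top c=(634.8,-131.7) 101.3x55.6 yaw=6.2 n=467 zmed=33.0 mean=(634.0,-131.7)
  scn c=(633.9,-128.3) 100.2x59.8 yaw=4.7 n=492 zmed=29.2 mean=(631.7,-124.3)
small [425.4 -12.2  28. ]
  top c=(425.1,-12.0) 76.2x42.1 yaw=-68.8 n=282 zmed=28.3 mean=(424.8,-12.1)
  scn c=(422.9,-9.3) 79.8x44.6 yaw=-68.1 n=374 zmed=26.0 mean=(421.4,-4.3)
tin [ 423.6 -286.7   33.2]
  top c=(426.8,-284.8) 27.7x24.8 yaw=-4.3 n=60 zmed=34.0 mean=(425.8,-284.6)
  scn c=(420.6,-283.7) 29.7x26.0 yaw=-70.8 n=65 zmed=30.2 mean=(419.7,-279.9)
jar [ 614.8 -345.4   98. ]
  top c=(627.5,-360.7) 57.4x55.1 yaw=-45.2 n=297 zmed=98.0 mean=(625.3,-357.7)
  scn c=(623.2,-358.5) 59.6x56.9 yaw=63.9 n=315 zmed=83.8 mean=(620.7,-348.0)
tape [616.7 400.4   1.5]
  top c=(609.3,390.1) 96.4x94.4 yaw=62.9 n=297 zmed=46.9 mean=(609.6,388.3)
  scn c=(607.9,393.1) 95.9x93.9 yaw=-65.6 n=996 zmed=44.8 mean=(605.5,395.9)
glue [677.3   3.7  89.8]
  top c=(683.9,3.9) 20.6x20.3 yaw=86.6 n=59 zmed=88.3 mean=(682.1,3.8)
  scn c=(683.4,7.5) 21.7x21.0 yaw=-76.6 n=138 zmed=70.9 mean=(681.1,11.4)
tray top c=(649.7,139.5) 148.2x89.3 yaw=-1.4 1025 3.9774754599329167 [650.02945275 139.64948337   3.95353315]
tray scn c=(647.1,143.2) 149.3x93.2 yaw=-2.0 1436 1.3905484721318295 [646.47565455 142.67758855   1.56115842]
[ 5.83494335 -1.93163665 -0.56376469  1.81133641 -1.29535071  3.26033084
  7.5642396   2.82917177 -0.9706141  -3.92140161] -1.4812475928548579 -2.7831530140820187
```

```bash
cat > p.py <<'E'
from h import *
import sys
def plan(x,y,z,yaw=None):
    o=get_obs();p=np.array(o["eef_pos"]);r,pi,yw=o["orientation"]
    from scipy.spatial.transform import Rotation as Ro
    R=Ro.from_euler("xyz",[r,pi,yw])
    s=R.inv().apply(np.array([x,y,z])-p)/150
    print("pos",p.round(1),"rpy deg",np.degrees([r,pi,yw]).round(2),"t",round(o["t"],2),"gap",round(o["finger_gap"],1))
    print("shift",s.round(3))
    if yaw is not None:
        rv=(R.inv()*Ro.from_euler("xyz",[np.pi,0,np.radians(yaw)])).as_rotvec()/np.pi
        print("turn",rv.round(4), "shift after turn",(Ro.from_euler("xyz",[np.pi,0,np.radians(yaw)]).inv().apply(np.array([x,y,z])-p)/150).round(3))
if __name__=="__main__": plan(*map(float,sys.argv[1:]))
E
python3 p.py 448 281.5 120 72
```

```text
pos [ 137.7 -505.9  198.6] rpy deg [-179.9     0.     15.23] t 0.1 gap 85.2
shift [ 3.375 -4.521  0.532]
turn [-5.000e-04 -3.000e-04 -3.154e-01] shift after turn [5.632 0.345 0.524]
```

Request:
{"name": "send_rows", "arguments": {"series": [[0.09,-0.13,0,0,0,0],[0.19,-0.25,0.02,0,0,0],[0.19,-0.25,0.03,0,0,0],[0.19,-0.25,0.03,0,0,0],[0.19,-0.25,0.03,0,0,0],[0.19,-0.25,0.03,0,0,0],[0.19,-0.25,0.03,0,0,0],[0.19,-0.25,0.03,0,0,0],[0.19,-0.25,0.03,0,0,0],[0.19,-0.25,0.03,0,0,0],[0.19,-0.25,0.03,0,0,0],[0.19,-0.25,0.03,0,0,0],[0.19,-0.25,0.03,0,0,0],[0.19,-0.25,0.03,0,0,0],[0.19,-0.25,0.03,0,0,0],[0.19,-0.25,0.03,0,0,0],[0.19,-0.25,0.03,0,0,0],[0.19,-0.25,0.03,0,0,0],[0.09,-0.14,0.03,0,0,0],[0,0,0,0,0,0]], "grip": 0}}

```text
t: 2.6
eef_pos: [470.7, 210.2, 123.6]
orientation: [-3.073, 0.002, 0.374]
contact_force: [-0.9, -0.4, -0.4]
finger_gap: 85.1
grasp_force: 0.0
```

Request:
{"name": "send_rows", "arguments": {"series": [[0,0,0,0,0,-0.05],[0,0,0,0,0,-0.055],[0,0,0,0,0,-0.055],[0,0,0,0,0,-0.055],[0,0,0,0,0,-0.055],[0,0,0,0,0,-0.045],[0,0,0,0,0,0],[0,0,0,0,0,0]]}}

```text
t: 3.6
eef_pos: [470.4, 209.5, 124.4]
orientation: [-3.103, -0.057, 1.359]
contact_force: [0.6, 0.5, 0.5]
finger_gap: 85.3
grasp_force: 0.0
```

```bash
python3 p.py 448 281.5 1 72; python3 -c "
from m import *
S=world('scene',snap('scene')[1]);print(meas(S,(445,282),85,20,45))
T=world('top',snap('top')[1]);print(meas(T,(445,282),85,20,45))"
```

```text
pos [470.4 209.5 124.4] rpy deg [-177.76   -3.26   77.88] t 3.6 gap 85.3
shift [ 0.39  -0.214  0.855]
turn [-0.0133 -0.0175  0.033 ] shift after turn [ 0.41  -0.29   0.823]
c=(444.7,283.4) 128.6x70.9 yaw=72.3 n=1763 zmed=36.9 mean=(444.2,289.7)
none
```

Request:
{"name": "send_rows", "arguments": {"series": [[0,0,0,-0.0133,-0.0175,0.033],[0.1,-0.07,0.05,0,0,0],[0.1,-0.07,0.05,0,0,0],[0.1,-0.07,0.1,0,0,0],[0.1,-0.07,0.1,0,0,0],[0,0,0.05,0,0,0],[0,0,0,0,0,0],[0,0,0,0,0,0]]}}

```text
t: 4.7
eef_pos: [449.9, 279.8, 72.1]
orientation: [3.141, -0.001, 1.258]
contact_force: [0.6, -0.2, 0.7]
finger_gap: 85.5
grasp_force: 0.0
```

```bash
python3 p.py 448 281.5 1 72
```

```text
pos [449.9 279.8  72.1] rpy deg [ 1.7997e+02 -3.0000e-02  7.2100e+01] t 4.7 gap 85.5
shift [ 0.007 -0.016  0.474]
turn [ 0.0002 -0.0002  0.0006] shift after turn [ 0.007 -0.015  0.474]
```

Request:
{"name": "send_rows", "arguments": {"series": [[0.007,-0.015,0.12,0,0,0],[0,0,0.12,0,0,0],[0,0,0.12,0,0,0],[0,0,0.08,0,0,0],[0,0,0.034,0,0,0],[0,0,0,0,0,0],[0,0,0,0,0,0]]}}

```text
t: 5.58
eef_pos: [448.2, 282.1, 1.3]
orientation: [3.141, -0.001, 1.259]
contact_force: [-0.6, 0.1, -0.0]
finger_gap: 85.5
grasp_force: 0.0
```

Request:
{"name": "send_rows", "arguments": {"series": [[0,0,0,0,0,0],[0,0,0,0,0,0],[0,0,0,0,0,0],[0,0,0,0,0,0],[0,0,0,0,0,0],[0,0,0,0,0,0],[0,0,0,0,0,0],[0,0,0,0,0,0]], "grip": 1}}

```text
t: 6.58
eef_pos: [458.3, 284.4, 6.3]
orientation: [3.124, -0.01, 1.258]
contact_force: [9.1, -4.1, 17.9]
finger_gap: 0.9
grasp_force: 28.3
```

```bash
python3 p.py 448 281.5 120 72
```

```text
pos [458.3 284.4   6.3] rpy deg [178.97  -0.59  72.07] t 6.58 gap 0.9
shift [-0.032 -0.046 -0.759]
turn [ 0.0057 -0.0033  0.0004] shift after turn [-0.04  -0.059 -0.758]
```

```bash
python3 -c "
from m import *
im,d=snap('scene');cv2.imwrite('pics/s1.png',cv2.resize(im[150:384,120:400,::-1],None,fx=2,fy=2))
S=world('scene',d);print(meas(S,(445,282),105,20,45))
T=world('top',snap('top')[1]);print(meas(T,(445,282),105,20,45))"
```

```text
c=(425.5,291.6) 128.6x74.5 yaw=73.1 n=1614 zmed=37.0 mean=(420.8,304.5)
c=(419.0,261.0) 68.1x63.1 yaw=-16.7 n=296 zmed=38.2 mean=(421.4,254.1)
```

View pics/s1.png

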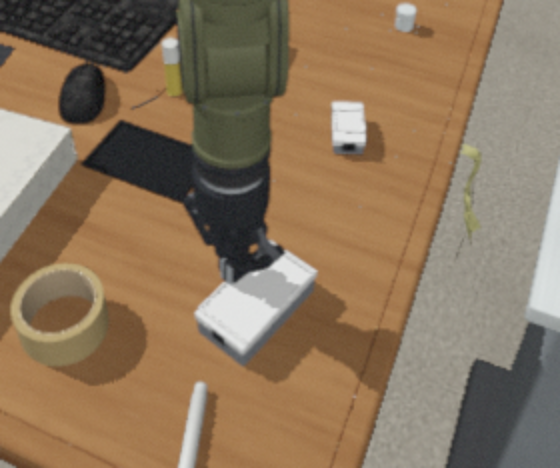

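```bash
python3 -c "
from m import *
im,d=snap('scene');cv2.imwrite('pics/s2.png',cv2.resize(im[230:330,190:300,::-1],None,fx=6,fy=6,interpolation=cv2.INTER_CUBIC))
S=world('scene',d)
for v in range(262,312,4): print(v,[tuple(int(round(x)) for x in S[v,u]) if d[v,u]>0 else None for u in range(224,268,5)])
print(get_obs()['finger_gap'])"
```

```text
262 [(473, 302, 136), (450, 323, 172), (440, 321, 174), (433, 315, 171), (425, 309, 168), (419, 298, 159), (461, 175, -3), (448, 172, 1), (438, 165, -2)]
266 [(475, 298, 118), (465, 297, 121), (446, 310, 147), (439, 304, 143), (426, 307, 153), (419, 299, 147), (455, 188, 0), (444, 182, -2), (433, 178, 0)]
270 [(477, 297, 103), (465, 297, 109), (447, 309, 132), (439, 303, 129), (426, 307, 141), (417, 304, 142), (440, 224, 35), (440, 192, -3), (428, 189, -1)]
274 [(511, 237, -2), (466, 296, 94), (449, 306, 115), (440, 301, 114), (439, 281, 90), (417, 303, 128), (407, 302, 132), (399, 295, 128), (424, 200, 0)]
278 [(506, 249, 0), (466, 297, 80), (452, 301, 94), (444, 293, 88), (433, 293, 95), (415, 308, 122), (403, 310, 131), (396, 301, 124), (409, 237, 38)]
282 [(501, 258, -1), (470, 290, 55), (452, 303, 82), (439, 305, 93), (425, 310, 105), (412, 314, 118), (401, 315, 126), (416, 251, 36), (405, 248, 39)]
286 [(496, 268, -1), (485, 264, 0), (454, 299, 62), (445, 293, 59), (426, 309, 90), (432, 270, 37), (422, 265, 37), (412, 261, 37), (402, 256, 36)]
290 [(491, 277, -2), (481, 272, -4
[... 178 characters left out ...]
 37), (433, 294, 38), (424, 288, 36), (413, 285, 39), (403, 281, 38), (394, 275, 36)]
298 [(467, 321, 40), (458, 316, 39), (449, 311, 38), (439, 306, 37), (429, 302, 37), (419, 299, 38), (410, 293, 36), (400, 289, 37), (389, 286, 39)]
302 [(464, 329, 38), (455, 324, 37), (444, 320, 37), (435, 315, 36), (425, 311, 37), (415, 308, 40), (406, 302, 37), (396, 299, 38), (387, 291, 32)]
306 [(460, 337, 37), (451, 332, 36), (440, 329, 39), (430, 326, 40), (421, 321, 38), (412, 315, 35), (402, 312, 38), (392, 307, 37), (388, 289, 13)]
310 [(456, 345, 37), (446, 342, 38), (437, 336, 36), (426, 334, 39), (417, 329, 38), (407, 326, 40), (398, 319, 36), (393, 305, 19), (387, 290, 0)]
0.43096738602783663
```

View pics/s2.png

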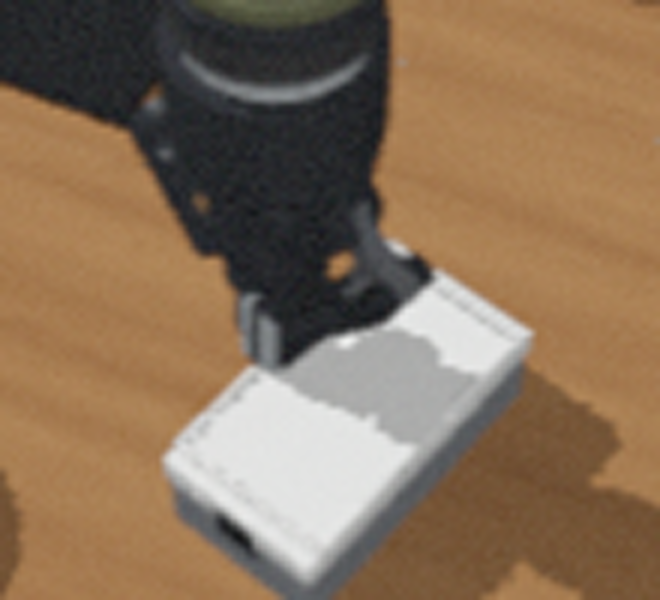

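Request:
{"name": "send_rows", "arguments": {"series": [[0,0,-0.05,0,0,0],[0,0,-0.1,0,0,0],[0,0,-0.2,0,0,0],[0,0,-0.25,0,0,0],[0,0,-0.2,0,0,0],[0,0,0,0,0,0],[0,0,0,0,0,0],[0,0,0,0,0,0]]}}

```text
t: 7.72
eef_pos: [446.1, 280.9, 119.0]
orientation: [-3.139, 0.002, 1.259]
contact_force: [0.7, 0.1, -2.1]
finger_gap: 0.7
grasp_force: 26.8
```

Request:
{"name": "send_rows", "arguments": {"series": [[0,0,0,0,0,0],[0,0,0,0,0,0],[0,0,0,0,0,0],[0,0,0,0,0,0],[0,0,0,0,0,0],[0,0,0,0,0,0]], "grip": 0}}

```text
t: 8.48
eef_pos: [447.7, 281.8, 120.8]
orientation: [3.141, -0.0, 1.259]
contact_force: [0.1, -0.2, 0.4]
finger_gap: 85.6
grasp_force: 0.0
```

```bash
python3 -c "
from m import *
im,d=snap('scene');cv2.imwrite('pics/s3.png',cv2.resize(im[180:330,150:330,::-1],None,fx=4,fy=4,interpolation=cv2.INTER_CUBIC))
S=world('scene',d);print(meas(S,(435,282),105,20,45));np.save('s3.npy',S)
im,d=snap('top');cv2.imwrite('pics/t3.png',cv2.resize(im[180:300,110:260,::-1],None,fx=5,fy=5,interpolation=cv2.INTER_CUBIC))
T=world('top',d);print(meas(T,(445,282),105,20,45));np.save('t3.npy',T)
print(get_obs())"
```

```text
c=(435.4,279.5) 128.7x70.4 yaw=66.9 n=1778 zmed=37.0 mean=(434.9,285.1)
c=(434.3,264.3) 97.5x68.1 yaw=66.3 n=532 zmed=38.8 mean=(433.0,261.6)
{'t': 8.575, 'joint_positions': array([ 5.61736932e-01,  3.12296329e-01, -2.76833279e-01,  9.81153754e-01,
        1.06170016e-04,  2.44420522e+00]), 'dq': array([-4.72957362e-04,  1.40226099e-03, -9.98151597e-05, -4.00283018e-04,
        1.33311912e-05, -8.40524207e-04]), 'tau': array([-1.03478480e-03, -4.18644190e+01,  2.37756604e+01, -4.28535015e-03,
        6.13439133e-04,  1.21144762e-05]), 'eef_pos': array([447.66792101, 281.79377611, 120.74556059]), 'orientation': array([ 3.14134460e+00, -4.61382589e-04,  1.25912445e+00]), 'contact_force': array([-0.12464417, -0.78881345, -0.1146278 ]), 'wrist_torque': array([-0.02384942, -0.04124427, -0.01952016]), 'grasp_force': 0.0, 'finger_gap': 85.10096677551162}
```

View pics/s3.png

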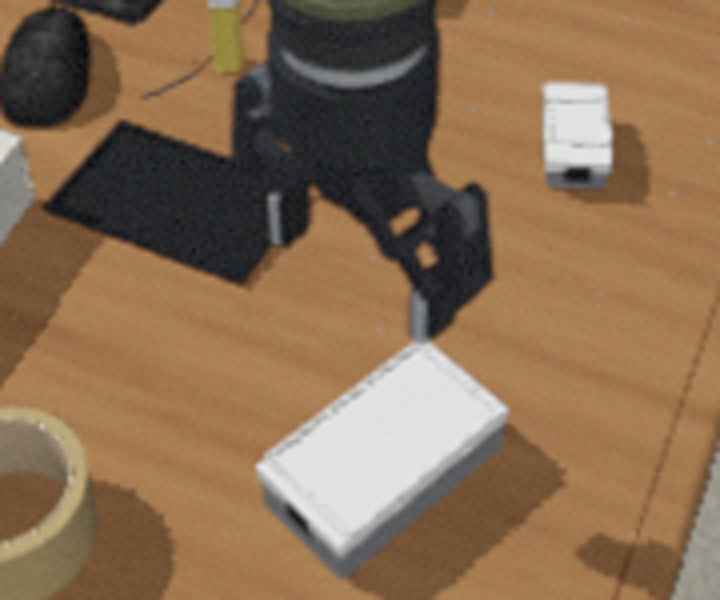

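```bash
python3 -c "
from h import *
S=np.load('s3.npy')
for u,v in [(219,233),(219,237),(221,236),(254,256),(254,260),(256,260),(225,240),(262,254),(265,240)]: print((u,v),S[v,u].round(0))
c=get_calibration('scene')
for z in (120,133,145):
  p=[[447.7+s*40*.951,281.8-s*40*.309,z] for s in(-1,0,1)]
  print(z,cv2.projectPoints(np.array(p),c['rvec'],c['tvec'],c['K'],c['D'])[0].round(0).reshape(-1,2).tolist())
R=cv2.Rodrigues(c['rvec'])[0];print(-R.T@c['tvec'])
T=np.load('t3.npy');m=(T[...,2]>60)&(abs(T[...,0]-450)<150)&(abs(T[...,1]-280)<120)&(T[...,2]<190)
v,u=np.where(m);print(len(u));
for z in range(60,190,20):
  P=T[m];P=P[(P[:,2]>=z)&(P[:,2]<z+20)];print(z,len(P),P.min(0).round() if len(P) else '',P.max(0).round() if len(P) else '')
"
```

```text
(219, 233) [491. 283. 195.]
(219, 237) [492. 281. 181.]
(221, 236) [490. 276. 180.]
(254, 256) [404. 310. 197.]
(254, 260) [403. 311. 188.]
(256, 260) [401. 308. 185.]
(225, 240) [557. 140.  -1.]
(262, 254) [386. 315. 218.]
(265, 240) [384. 310. 250.]
120 [[254.0, 274.0], [240.0, 264.0], [226.0, 254.0]]
133 [[254.0, 270.0], [240.0, 260.0], [226.0, 250.0]]
145 [[254.0, 267.0], [239.0, 256.0], [225.0, 246.0]]
[219.99045743 748.94051407 772.33361227]
4
60 0  
80 0  
100 0  
120 0  
140 0  
160 3 [485. 260. 174.] [498. 261. 180.]
180 1 [488. 260. 180.] [488. 260. 180.]
```

View pics/t3.png

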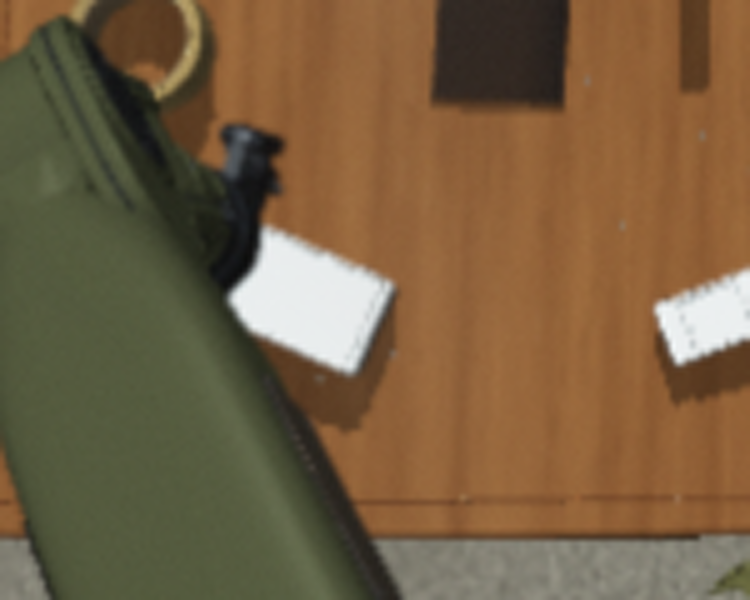

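The top crop shows only the box's right end, about (310,300) in the crop. The scene depth puts the open pads (pixels 219,237 and 254,260) near z 185, when the reported TCP implies about 140. So the fingers really sit about 35–40 mm higher than the reported TCP, and they closed on top of the lid. I'll measure the offset by touching the desk with the shut fingers.

Request:
{"name": "send_rows", "arguments": {"series": [[0.06,0.19,0.1,0,0,0],[0.06,0.19,0.15,0,0,0],[0.06,0.19,0.15,0,0,0],[0,0,0.2,0,0,0],[0,0,0.2,0,0,0],[0,0,0.1,0,0,0],[0,0,0,0,0,0],[0,0,0,0,0,0]], "grip": 1}}

```text
t: 9.57
eef_pos: [538.3, 281.9, -13.1]
orientation: [3.14, -0.002, 1.259]
contact_force: [0.7, -0.1, -0.1]
finger_gap: 0.5
grasp_force: 0.0
```

```bash
python3 -c "
from m import *
im,d=snap('scene');cv2.imwrite('pics/s4.png',cv2.resize(im[150:330,100:330,::-1],None,fx=3,fy=3,interpolation=cv2.INTER_CUBIC))
S=world('scene',d);np.save('s4.npy',S);print(meas(S,(435,282),85,20,45))
T=world('top',snap('top')[1]);print(meas(T,(435,282),85,20,45))
c=get_calibration('scene');print(get_obs()['eef_pos'])
m=(abs(S[...,0]-535)<25)&(abs(S[...,1]-285)<22)&(S[...,2]>5);print(np.sort(S[m][:,2])[:15].round())
"
```

```text
c=(435.3,278.9) 129.1x71.1 yaw=66.7 n=1782 zmed=37.0 mean=(434.8,285.2)
c=(436.3,232.1) 38.0x37.9 yaw=-23.7 n=78 zmed=38.7 mean=(437.8,224.1)
[538.51185004 282.02640695 -12.77244569]
[21. 22. 23. 23. 24. 24. 24. 25. 25. 26. 27. 27. 28. 29. 29.]
```

View pics/s4.png

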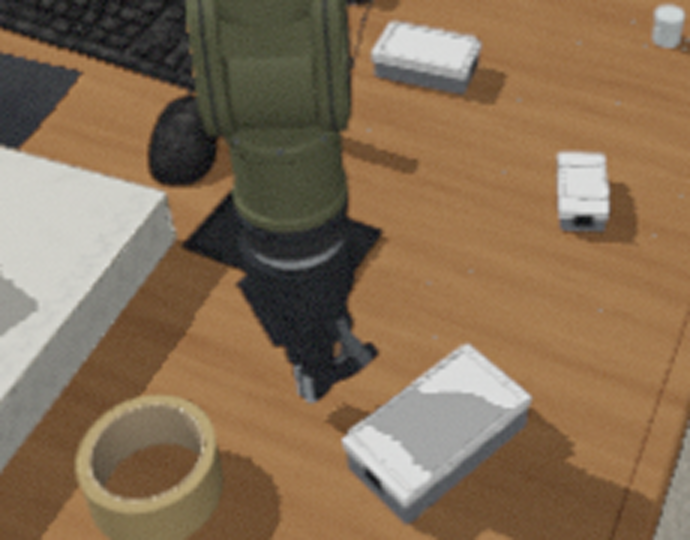

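The shut tips, at crop (310,395), are about 22 mm above the desk while the TCP reads −13. That puts the offset near 35 mm. I'll touch down gently.

Request:
{"name": "send_rows", "arguments": {"series": [[0,0,0.06,0,0,0],[0,0,0.04,0,0,0],[0,0,0.013,0,0,0],[0,0,0.013,0,0,0],[0,0,0,0,0,0]]}}

```text
t: 10.3
eef_pos: [536.8, 281.0, -31.8]
orientation: [-3.141, 0.0, 1.259]
contact_force: [-2.3, -1.4, 11.0]
finger_gap: -0.1
grasp_force: 5.3
```

Request:
{"name": "send_rows", "arguments": {"series": [[0,0,0.01,0,0,0],[0,0,0.01,0,0,0],[0,0,0,0,0,0]]}}

```text
t: 10.68
eef_pos: [536.9, 281.0, -31.9]
orientation: [3.141, -0.001, 1.259]
contact_force: [-9.3, -4.9, 28.9]
finger_gap: 0.3
grasp_force: 14.6
```

Request:
{"name": "send_rows", "arguments": {"series": [[0,0,-0.1,0,0,0],[0,0,-0.25,0,0,0],[0,0,-0.25,0,0,0],[0,0,-0.2,0,0,0],[0,0,0,0,0,0.03],[0,0,0,0,0,0],[0,0,0,0,0,0]], "grip": 0}}

```text
t: 11.55
eef_pos: [536.9, 281.0, 83.2]
orientation: [-3.141, 0.001, 1.166]
contact_force: [-0.1, 1.0, -0.1]
finger_gap: 85.1
grasp_force: 0.0
```

```bash
python3 p.py 439.2 277.6 -31 66.6
```

```text
pos [536.9 281.   83.2] rpy deg [-1.7996e+02  3.0000e-02  6.6820e+01] t 11.55 gap 85.1
shift [-0.277 -0.589  0.762]
turn [-0.0002  0.0002  0.0012] shift after turn [-0.28  -0.588  0.761]
```

Request:
{"name": "send_rows", "arguments": {"series": [[-0.07,-0.14,0,0,0,0.001],[-0.07,-0.15,0,0,0,0],[-0.07,-0.15,0.05,0,0,0],[-0.07,-0.148,0.11,0,0,0],[0,0,0,0,0,0],[0,0,0,0,0,0]]}}

```text
t: 12.3
eef_pos: [440.8, 278.2, 60.1]
orientation: [3.14, -0.001, 1.162]
contact_force: [0.1, 0.9, 0.1]
finger_gap: 85.6
grasp_force: 0.0
```

```bash
python3 p.py 439.2 277.6 -31 66.6;python3 -c "
from m import *
S=world('scene',snap('scene')[1]);print(meas(S,(435,282),85,20,45))"
```

```text
pos [440.8 278.2  60.1] rpy deg [ 1.7994e+02 -7.0000e-02  6.6590e+01] t 12.3 gap 85.6
shift [-0.009 -0.009  0.607]
turn [ 0.0004 -0.0004 -0.0001] shift after turn [-0.008 -0.009  0.607]
c=(435.5,279.5) 128.1x70.7 yaw=67.2 n=1557 zmed=36.9 mean=(436.6,292.3)
```

Request:
{"name": "send_rows", "arguments": {"series": [[-0.009,-0.009,0.1,0,0,0],[0,0,0.15,0,0,0],[0,0,0.15,0,0,0],[0,0,0.1,0,0,0],[0,0,0.07,0,0,0],[0,0,0.035,0,0,0],[0,0,0,0,0,0]]}}

```text
t: 13.22
eef_pos: [438.1, 277.2, -30.9]
orientation: [3.141, -0.0, 1.162]
contact_force: [-0.9, -0.8, 0.5]
finger_gap: 85.5
grasp_force: 0.0
```

Request:
{"name": "send_rows", "arguments": {"series": [[0,0,0,0,0,0],[0,0,0,0,0,0],[0,0,0,0,0,0],[0,0,0,0,0,0],[0,0,0,0,0,0],[0,0,0,0,0,0]], "grip": 1}}

```text
t: 13.98
eef_pos: [438.6, 277.6, -30.1]
orientation: [3.141, -0.002, 1.162]
contact_force: [-0.3, -0.6, 5.5]
finger_gap: 67.3
grasp_force: 68.6
```

Request:
{"name": "send_rows", "arguments": {"series": [[0,0,-0.06,0,0,0],[0,0,-0.12,0,0,0],[0,0,-0.14,0,0,0],[0,0,-0.14,0,0,0],[0,0,0,0,0,0.03],[0,0,0,0,0,0.045],[0,0,0,0,0,0.05],[0,0,0,0,0,0.05],[0,0,0,0,0,0.05],[0,0,0,0,0,0.05],[0,0,0,0,0,0.05],[0,0,0,0,0,0.04],[0,0,0,0,0,0.013],[0,0,0,0,0,0],[0,0,0,0,0,0]]}}

```text
t: 15.85
eef_pos: [485.0, 140.4, 38.5]
orientation: [-3.016, 0.032, 0.196]
contact_force: [0.1, -0.3, -2.5]
finger_gap: 67.3
grasp_force: 68.3
```

```bash
python3 p.py 650 139.6 20 -1.5;python3 -c "
from m import *
S=world('scene',snap('scene')[1]);p=get_obs()['eef_pos'];print(p,meas(S,p,100,p[2]+45,p[2]+75))"
```

```text
pos [485.  140.4  38.5] rpy deg [-172.81    1.81   11.2 ] t 15.85 gap 67.3
shift [1.082 0.229 0.061]
turn [-0.0386  0.0144  0.0698] shift after turn [ 1.1   -0.023  0.123]
[484.93944548 140.59284027  38.5058617 ] c=(485.7,139.8) 127.0x92.2 yaw=13.7 n=1124 zmed=103.4 mean=(477.7,147.6)
```

Request:
{"name": "send_rows", "arguments": {"series": [[0,0,0,-0.02,0.007,-0.02],[0,0,0,-0.02,0.007,-0.04],[0,0,0,0,0,-0.05],[0,0,0,0,0,-0.05],[0,0,0,0,0,-0.05],[0,0,0,0,0,-0.05],[0,0,0,0,0,-0.05],[0,0,0,0,0,-0.05],[0,0,0,0,0,-0.05],[0,0,0,0,0,-0.05],[0,0,0,0,0,-0.05],[0,0,0,0,0,-0.05],[0,0,0,0,0,-0.05],[0,0,0,0,0,-0.05],[0,0,0,0,0,-0.05],[0,0,0,0,0,-0.05],[0,0,0,0,0,-0.05],[0,0,0,0,0,-0.05],[0,0,0,0,0,-0.05],[0,0,0,0,0,0]]}}

```text
t: 18.4
eef_pos: [484.9, 140.6, 38.5]
orientation: [3.132, 0.02, 3.05]
contact_force: [0.4, -1.2, -2.2]
finger_gap: 67.1
grasp_force: 68.2
```

```bash
python3 p.py 650 139.6 20 178.5;python3 -c "
from m import *
S=world('scene',snap('scene')[1]);p=get_obs()['eef_pos'];print(get_obs()['joint_positions'],meas(S,p,85,p[2]+45,p[2]+72))"
```

```text
pos [484.9 140.6  38.5] rpy deg [179.45   1.15 174.73] t 18.4 gap 67.1
shift [-1.094  0.093  0.146]
turn [ 0.0029  0.0065 -0.0209] shift after turn [-1.1    0.022  0.123]
[ 0.2806919   0.3373812  -0.48605     0.72519778  0.00163115  0.37370296] c=(455.2,150.4) 87.5x68.3 yaw=85.3 n=802 zmed=103.8 mean=(452.2,152.5)
```

Request:
{"name": "send_rows", "arguments": {"series": [[0,0,0,0.003,0.0065,-0.021],[-0.08,0,0,0,0,0],[-0.14,0.003,0,0,0,0],[-0.15,0.003,0,0,0,0],[-0.15,0.003,0,0,0,0],[-0.15,0.003,0,0,0,0],[-0.15,0.003,0.02,0,0,0],[-0.14,0.003,0.05,0,0,0],[-0.1,0.003,0.05,0,0,0],[-0.04,0,0,0,0,0],[0,0,0,0,0,0],[0,0,0,0,0,0]]}}

```text
t: 19.95
eef_pos: [649.7, 138.3, 20.7]
orientation: [-3.141, -0.0, 3.115]
contact_force: [0.2, -0.9, -2.1]
finger_gap: 67.8
grasp_force: 68.2
```

```bash
python3 p.py 650 139.6 -28 178.5;python3 -c "
from m import *
S=world('scene',snap('scene')[1]);p=get_obs()['eef_pos'];print(meas(S,p,95,p[2]+50,p[2]+72))
im,d=snap('top');T=world('top',d);print(meas(T,p,95,p[2]+50,p[2]+76))
cv2.imwrite('pics/t5.png',cv2.resize(im[130:250,120:280,::-1],None,fx=4,fy=4,interpolation=cv2.INTER_CUBIC))"
```

```text
pos [649.7 138.3  20.7] rpy deg [-1.7996e+02 -2.0000e-02  1.7850e+02] t 19.95 gap 67.8
shift [-0.002  0.009  0.325]
turn [-0.0002 -0.0001 -0.    ] shift after turn [-0.002  0.008  0.325]
c=(622.9,144.6) 87.5x76.5 yaw=-85.3 n=721 zmed=86.4 mean=(619.8,146.7)
c=(698.9,109.3) 25.5x10.1 yaw=2.4 n=26 zmed=89.4 mean=(700.9,109.6)
```

View pics/t5.png

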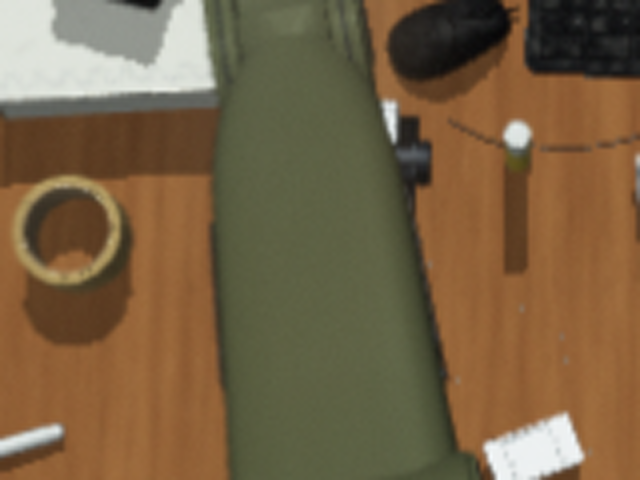

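Request:
{"name": "send_rows", "arguments": {"series": [[0,0.008,0.07,0,0,0],[0,0,0.09,0,0,0],[0,0,0.08,0,0,0],[0,0,0.04,0,0,0],[0,0,0.02,0,0,0],[0,0,0.01,0,0,0],[0,0,0,0,0,0],[0,0,0,0,0,0]]}}

```text
t: 21.05
eef_pos: [650.7, 139.6, -25.6]
orientation: [-3.141, 0.001, 3.115]
contact_force: [0.2, 0.7, -2.7]
finger_gap: 67.3
grasp_force: 68.2
```

Request:
{"name": "send_rows", "arguments": {"series": [[0,0,0.008,0,0,0],[0,0,0.005,0,0,0],[0,0,0,0,0,0]]}}

```text
t: 21.42
eef_pos: [650.8, 139.5, -27.0]
orientation: [-3.141, 0.001, 3.115]
contact_force: [-1.4, -0.7, 5.7]
finger_gap: 67.3
grasp_force: 68.9
```

Request:
{"name": "send_rows", "arguments": {"series": [[0,0,0,0,0,0],[0,0,0,0,0,0],[0,0,0,0,0,0],[0,0,0,0,0,0],[0,0,0,0,0,0],[0,0,-0.05,0,0,0],[0,0,-0.15,0,0,0],[0,0,-0.25,0,0,0],[0,0,-0.25,0,0,0],[0,0,-0.25,0,0,0],[0,0,-0.2,0,0,0]], "grip": 0}}

```text
t: 22.8
eef_pos: [650.9, 139.7, 147.1]
orientation: [-3.141, 0.002, 3.115]
contact_force: [0.4, 0.3, 0.0]
finger_gap: 85.4
grasp_force: 0.0
```

```bash
python3 p.py 634.5 -131.7 130 -173.8;python3 -c "
from m import *
S=world('scene',snap('scene')[1]);print(meas(S,(650,139),90,20,50))"
```

```text
pos [650.9 139.7 147.1] rpy deg [-1.7999e+02  1.3000e-01  1.7850e+02] t 22.8 gap 85.4
shift [ 0.062 -1.812  0.114]
turn [-0.0001  0.0007 -0.0428] shift after turn [ 0.304 -1.787  0.114]
c=(651.0,143.6) 127.7x71.6 yaw=-1.1 n=1181 zmed=38.8 mean=(647.0,148.1)
```

Request:
{"name": "send_rows", "arguments": {"series": [[0.007,-0.12,0,0,0,0],[0.007,-0.22,0,0,0,0],[0.007,-0.25,0,0,0,0],[0.007,-0.25,0,0,0,0],[0.007,-0.25,0,0,0,0],[0.007,-0.25,0,0,0,0],[0.007,-0.22,0,0,0,0],[0.007,-0.17,0.1,0,0,0],[0.006,-0.08,0.15,0,0,-0.02],[0,0,0.2,0,0,-0.023],[0,0,0,0,0,0],[0,0,0,0,0,0]]}}

```text
t: 24.35
eef_pos: [633.5, -132.0, 77.2]
orientation: [-3.141, -0.001, -3.034]
contact_force: [0.4, -0.1, 0.8]
finger_gap: 85.1
grasp_force: 0.0
```

```bash
python3 p.py 634.5 -131.7 -31 -173.8;python3 -c "
from m import *
S=world('scene',snap('scene')[1]);print(meas(S,(650,139),90,20,50),meas(S,(634,-131),65,16,40))
T=world('top',snap('top')[1]);print(meas(T,(650,139),90,20,50),meas(T,(634,-131),65,16,40))"
```

```text
pos [ 633.5 -132.    77.2] rpy deg [-1.7996e+02 -5.0000e-02 -1.7383e+02] t 24.35 gap 85.1
shift [-0.008  0.002  0.722]
turn [-0.0002 -0.0003 -0.0002] shift after turn [-0.007  0.001  0.722]
c=(651.2,142.8) 127.6x71.6 yaw=-1.6 n=1187 zmed=38.9 mean=(647.1,148.4) c=(634.1,-128.1) 101.2x61.2 yaw=5.6 n=482 zmed=29.1 mean=(631.9,-124.9)
c=(651.9,141.3) 126.7x69.0 yaw=-0.0 n=723 zmed=41.9 mean=(650.3,141.1) none
```

Request:
{"name": "send_rows", "arguments": {"series": [[-0.008,0.002,0.1,0,0,0],[0,0,0.17,0,0,0],[0,0,0.17,0,0,0],[0,0,0.13,0,0,0],[0,0,0.09,0,0,0],[0,0,0.055,0,0,0],[0,0,0,0,0,0],[0,0,0,0,0,0]]}}

```text
t: 25.45
eef_pos: [635.9, -131.4, -29.3]
orientation: [-3.14, 0.001, -3.033]
contact_force: [-0.2, -0.8, 0.4]
finger_gap: 85.4
grasp_force: 0.0
```

Request:
{"name": "send_rows", "arguments": {"series": [[0,0,0,0,0,0],[0,0,0,0,0,0],[0,0,0,0,0,0],[0,0,0,0,0,0],[0,0,0,0,0,0],[0,0,0,0,0,0]], "grip": 1}}

```text
t: 26.2
eef_pos: [636.0, -131.5, -29.1]
orientation: [-3.14, 0.002, -3.033]
contact_force: [0.2, 0.2, 5.3]
finger_gap: 54.1
grasp_force: 64.9
```

Request:
{"name": "send_rows", "arguments": {"series": [[0,0,-0.06,0,0,0],[0,0,-0.12,0,0,0],[0,0,-0.2,0,0,0],[0,0,-0.2,0,0,0],[0,0,-0.2,0,0,0.023],[0,0,-0.1,0,0,0.02],[0,0,0,0,0,0],[0,0,0,0,0,0]]}}

```text
t: 27.2
eef_pos: [634.2, -130.9, 100.9]
orientation: [-3.141, -0.002, 3.116]
contact_force: [-0.1, 0.7, -2.2]
finger_gap: 53.9
grasp_force: 64.3
```

```bash
python3 p.py 651 140.8 100 178.6;python3 -c "
from m import *
p=get_obs()['eef_pos'];S=world('scene',snap('scene')[1]);print(meas(S,p,75,p[2]+40,p[2]+70))
T=world('top',snap('top')[1]);print(meas(T,(650,139),90,20,50),meas(T,p,75,p[2]+40,p[2]+70))"
```

```text
pos [ 634.2 -130.9  100.9] rpy deg [-1.7998e+02 -1.1000e-01  1.7855e+02] t 27.2 gap 53.9
shift [-0.066  1.814  0.005]
turn [-0.0001 -0.0006 -0.0003] shift after turn [-0.067  1.814  0.006]
c=(631.7,-123.6) 99.7x79.1 yaw=-2.6 n=480 zmed=158.6 mean=(619.7,-116.9)
c=(651.2,140.9) 125.4x68.7 yaw=-0.8 n=727 zmed=42.1 mean=(650.0,140.8) none
```

Request:
{"name": "send_rows", "arguments": {"series": [[-0.008,0.12,0,0,0,0],[-0.008,0.2,0,0,0,0],[-0.008,0.22,0,0,0,0],[-0.008,0.22,0,0,0,0],[-0.008,0.22,0,0,0,0],[-0.008,0.22,0,0,0,0],[-0.008,0.22,0,0,0,0],[-0.008,0.2,0.05,0,0,0],[-0.008,0.13,0.1,0,0,0],[-0.005,0.064,0.1,0,0,0],[0,0,0.1,0,0,0],[0,0,0,0,0,0],[0,0,0,0,0,0]]}}

```text
t: 28.92
eef_pos: [654.0, 139.5, 49.4]
orientation: [-3.141, 0.0, 3.114]
contact_force: [-0.0, -0.2, -1.3]
finger_gap: 54.5
grasp_force: 64.3
```

```bash
python3 p.py 652.5 140.8 13 178.6;python3 -c "
from m import *
p=get_obs()['eef_pos'];S=world('scene',snap('scene')[1]);print(meas(S,p,75,p[2]+46,p[2]+63),meas(S,(651,141),80,20,46))
T=world('top',snap('top')[1]);print(meas(T,p,75,p[2]+46,p[2]+70))"
```

```text
pos [654.  139.5  49.4] rpy deg [-179.95    0.    178.43] t 28.93 gap 54.5
shift [0.01  0.008 0.243]
turn [-0.0003  0.     -0.001 ] shift after turn [0.01  0.008 0.243]
c=(632.0,142.5) 82.1x64.7 yaw=-85.5 n=487 zmed=108.2 mean=(629.6,146.8) c=(651.9,143.9) 128.3x71.2 yaw=-0.6 n=917 zmed=38.5 mean=(640.6,156.2)
c=(696.2,114.2) 9.8x3.3 yaw=2.3 n=5 zmed=112.5 mean=(697.4,113.4)
```

Request:
{"name": "send_rows", "arguments": {"series": [[0.01,0.008,0.05,0,0,0],[0,0,0.08,0,0,0],[0,0,0.06,0,0,0],[0,0,0.03,0,0,0],[0,0,0.015,0,0,0],[0,0,0,0,0,0],[0,0,0,0,0,0]]}}

```text
t: 29.9
eef_pos: [652.7, 141.8, 14.4]
orientation: [-3.141, 0.001, 3.115]
contact_force: [0.6, 0.3, -1.3]
finger_gap: 54.1
grasp_force: 64.3
```

Request:
{"name": "send_rows", "arguments": {"series": [[0,-0.005,0.006,0,0,0],[0,0,0.006,0,0,0],[0,0,0.006,0,0,0],[0,0,0,0,0,0]]}}

```text
t: 30.4
eef_pos: [652.4, 141.0, 11.9]
orientation: [-3.141, 0.0, 3.115]
contact_force: [-1.5, -0.2, 3.6]
finger_gap: 53.9
grasp_force: 64.6
```

Seated (z 11.9 with light contact). Release, rise and look.

Request:
{"name": "send_rows", "arguments": {"series": [[0,0,0,0,0,0],[0,0,0,0,0,0],[0,0,0,0,0,0],[0,0,0,0,0,0],[0,0,0,0,0,0],[0,0,-0.05,0,0,0],[0,0,-0.15,0,0,0],[0,0,-0.25,0,0,0],[0,0,-0.25,0,0,0],[0,0,-0.2,0,0,0],[0,0,0,0,0,0]], "grip": 0}}

```text
t: 31.78
eef_pos: [654.7, 141.6, 150.2]
orientation: [3.141, 0.007, 3.115]
contact_force: [0.5, 0.0, -0.2]
finger_gap: 85.4
grasp_force: 0.0
```

```bash
python3 p.py 425.0 -12 80 111.2;python3 -c "
from m import *
S=world('scene',snap('scene')[1]);print(meas(S,(651,141),80,20,46),meas(S,(651,141),80,58,86))"
```

```text
pos [654.7 141.6 150.2] rpy deg [179.95   0.39 178.5 ] t 31.77 gap 85.4
shift [ 1.507 -1.064  0.457]
turn [0.0015 0.0018 0.3739] shift after turn [-0.401 -1.798  0.468]
c=(650.6,144.6) 126.5x69.7 yaw=-0.9 n=540 zmed=37.9 mean=(633.1,163.9) c=(650.3,145.7) 101.7x57.7 yaw=-1.9 n=760 zmed=71.0 mean=(647.4,148.1)
```

Request:
{"name": "send_rows", "arguments": {"series": [[0.08,-0.06,0,0,0,0],[0.16,-0.11,0,0,0,0],[0.18,-0.13,0,0,0,0],[0.18,-0.13,0,0,0,0],[0.18,-0.13,0,0,0,0],[0.18,-0.13,0,0,0,0],[0.18,-0.13,0,0,0,0],[0.18,-0.12,0,0,0,0],[0.12,-0.08,0,0,0,0],[0.067,-0.044,0,0,0,0.024],[0,0,0.05,0,0,0.05],[0,0,0.05,0,0,0.05],[0,0,0.05,0,0,0.05],[0,0,0.05,0,0,0.05],[0,0,0.05,0,0,0.05],[0,0,0.05,0,0,0.05],[0,0,0.05,0,0,0.05],[0,0,0,0,0,0],[0,0,0,0,0,0]]}}

```text
t: 34.2
eef_pos: [421.6, -12.6, 93.5]
orientation: [-3.14, 0.0, 1.943]
contact_force: [-0.3, 0.4, 0.1]
finger_gap: 85.6
grasp_force: 0.0
```

```bash
python3 p.py 425.0 -12 -30 111.2;python3 -c "
from m import *
S=world('scene',snap('scene')[1]);print(meas(S,(425,-12),55,14,40))
T=world('top',snap('top')[1]);print(meas(T,(651,141),80,20,46),meas(T,(651,141),80,58,86))"
```

```text
pos [421.6 -12.6  93.5] rpy deg [-1.7992e+02  2.0000e-02  1.1131e+02] t 34.2 gap 85.6
shift [-0.004  0.023  0.824]
turn [-0.0004  0.0001  0.0006] shift after turn [-0.004  0.022  0.824]
c=(423.1,-9.6) 81.4x44.5 yaw=-68.2 n=374 zmed=25.8 mean=(421.4,-4.5)
c=(652.6,140.2) 128.9x66.1 yaw=-1.5 n=187 zmed=41.0 mean=(630.3,128.5) c=(652.2,142.6) 102.3x55.4 yaw=-0.9 n=494 zmed=73.8 mean=(650.4,142.6)
```

Request:
{"name": "send_rows", "arguments": {"series": [[-0.004,0.022,0.1,0,0,0],[0,0,0.18,0,0,0],[0,0,0.18,0,0,0],[0,0,0.17,0,0,0],[0,0,0.11,0,0,0],[0,0,0.06,0,0,0],[0,0,0.022,0,0,0],[0,0,0,0,0,0],[0,0,0,0,0,0]]}}

```text
t: 35.42
eef_pos: [426.1, -12.1, -28.8]
orientation: [3.141, 0.001, 1.941]
contact_force: [0.2, -0.2, 1.0]
finger_gap: 85.4
grasp_force: 0.0
```

Request:
{"name": "send_rows", "arguments": {"series": [[0,0,0,0,0,0],[0,0,0,0,0,0],[0,0,0,0,0,0],[0,0,0,0,0,0],[0,0,0,0,0,0],[0,0,0,0,0,0],[0,0,0,0,0,0]], "grip": 1}}

```text
t: 36.3
eef_pos: [425.8, -12.1, -28.9]
orientation: [3.141, 0.001, 1.94]
contact_force: [-0.6, 0.3, 5.9]
finger_gap: 41.2
grasp_force: 61.3
```

Request:
{"name": "send_rows", "arguments": {"series": [[0,0,-0.06,0,0,0],[0,0,-0.12,0,0,0],[0,0,-0.2,0,0,0],[0,0,-0.2,0,0,0],[0,0,-0.2,0,0,0],[0,0,-0.1,0,0,-0.024],[0,0,0,0,0,-0.05],[0,0,0,0,0,-0.05],[0,0,0,0,0,-0.05],[0,0,0,0,0,-0.05],[0,0,0,0,0,-0.05],[0,0,0,0,0,-0.05],[0,0,0,0,0,-0.05],[0,0,0,0,0,0],[0,0,0,0,0,0]]}}

```text
t: 38.17
eef_pos: [425.3, -11.9, 102.7]
orientation: [-3.141, -0.0, 3.113]
contact_force: [0.1, 0.9, -1.5]
finger_gap: 41.6
grasp_force: 60.7
```

```bash
python3 p.py 651.5 142 100 178.7
```

```text
pos [425.3 -11.9 102.7] rpy deg [-179.96   -0.    178.38] t 38.17 gap 41.6
shift [-1.478  1.069  0.017]
turn [-0.0002 -0.     -0.0018] shift after turn [-1.484  1.06   0.018]
```

Request:
{"name": "send_rows", "arguments": {"series": [[-0.08,0.06,0,0,0,-0.0018],[-0.16,0.11,0,0,0,0],[-0.18,0.13,0,0,0,0],[-0.18,0.13,0,0,0,0],[-0.18,0.13,0,0,0,0],[-0.18,0.13,0,0,0,0],[-0.18,0.13,0,0,0,0],[-0.17,0.12,0,0,0,0],[-0.11,0.08,0.05,0,0,0],[-0.06,0.04,0.08,0,0,0],[0,0,0.08,0,0,0],[0,0,0,0,0,0],[0,0,0,0,0,0]]}}

```text
t: 39.8
eef_pos: [650.1, 141.8, 71.2]
orientation: [-3.141, -0.001, 3.12]
contact_force: [-0.2, -0.9, -0.8]
finger_gap: 40.9
grasp_force: 60.7
```

```bash
python3 p.py 651.5 142 47 178.7
```

```text
pos [650.1 141.8  71.2] rpy deg [-1.7994e+02 -3.0000e-02  1.7879e+02] t 39.8 gap 40.9
shift [-0.009  0.001  0.161]
turn [-0.0003 -0.0002  0.0005] shift after turn [-0.009  0.001  0.161]
```

Request:
{"name": "send_rows", "arguments": {"series": [[-0.009,0,0.04,0,0,0],[0,0,0.06,0,0,0],[0,0,0.04,0,0,0],[0,0,0.021,0,0,0],[0,0,0.007,0,0,0],[0,0,0.007,0,0,0],[0,0,0.006,0,0,0],[0,0,0,0,0,0]]}}

```text
t: 40.8
eef_pos: [652.3, 142.4, 44.2]
orientation: [-3.141, 0.001, 3.121]
contact_force: [-0.5, 0.1, -0.5]
finger_gap: 41.2
grasp_force: 60.9
```

Request:
{"name": "send_rows", "arguments": {"series": [[0,0,0.004,0,0,0],[0,0,0,0,0,0]]}}

```text
t: 41.05
eef_pos: [652.3, 142.4, 44.1]
orientation: [-3.141, 0.001, 3.121]
contact_force: [-1.9, -0.7, 5.2]
finger_gap: 41.3
grasp_force: 61.3
```

Request:
{"name": "send_rows", "arguments": {"series": [[0,0,0,0,0,0],[0,0,0,0,0,0],[0,0,0,0,0,0],[0,0,0,0,0,0],[0,0,0,0,0,0],[0,0,-0.05,0,0,0],[0,0,-0.15,0,0,0],[0,0,-0.25,0,0,0],[0,0,-0.25,0,0,0],[0,0,0,0,0,0],[0,0,0,0,0,0]], "grip": 0}}

```text
t: 42.42
eef_pos: [652.0, 142.4, 148.2]
orientation: [-3.141, 0.0, 3.121]
contact_force: [-1.1, 0.5, 0.3]
finger_gap: 85.5
grasp_force: 0.0
```

```bash
python3 p.py 426 -284.8 140 178.7;python3 -c "
from m import *
S=world('scene',snap('scene')[1]);print(meas(S,(651,141),80,58,78),meas(S,(651,141),60,88,115))"
```

```text
pos [652.  142.4 148.2] rpy deg [-179.96    0.    178.83] t 42.42 gap 85.5
shift [ 1.448 -2.878  0.057]
turn [-0.0002  0.      0.0007] shift after turn [ 1.441 -2.881  0.055]
c=(650.3,145.8) 101.1x56.9 yaw=-0.4 n=381 zmed=70.7 mean=(635.1,159.1) c=(652.0,146.4) 77.3x44.8 yaw=-3.4 n=461 zmed=98.8 mean=(649.8,149.2)
```

Request:
{"name": "send_rows", "arguments": {"series": [[0.05,-0.1,0,0,0,0],[0.11,-0.22,0,0,0,0],[0.12,-0.24,0,0,0,0],[0.12,-0.24,0,0,0,0],[0.12,-0.24,0,0,0,0],[0.12,-0.24,0,0,0,0],[0.12,-0.24,0,0,0,0],[0.12,-0.24,0,0,0,0],[0.12,-0.24,0,0,0,0],[0.12,-0.24,0,0,0,0],[0.12,-0.24,0,0,0,0],[0.12,-0.22,0,0,0,0],[0.1,-0.14,0.1,0,0,0],[0.06,-0.04,0.2,0,0,0],[0.028,0,0.15,0,0,0],[0,0,0,0,0,0],[0,0,0,0,0,0]]}}

```text
t: 44.6
eef_pos: [410.9, -285.0, 81.5]
orientation: [-3.141, 0.0, 3.121]
contact_force: [1.0, -0.7, 1.1]
finger_gap: 85.5
grasp_force: 0.0
```

```bash
python3 p.py 426 -284.8 -26 178.7;python3 -c "
from m import *
S=world('scene',snap('scene')[1]);print(meas(S,(426,-285),30,17,50))
T=world('top',snap('top')[1]);print(meas(T,(651,141),80,58,79),meas(T,(651,141),60,88,112),meas(T,(426,-285),25,17,45),meas(T,(684,4),25,40,120))"
```

```text
pos [ 410.9 -285.    81.5] rpy deg [-1.7995e+02  1.0000e-02  1.7881e+02] t 44.6 gap 85.5
shift [-0.1    0.004  0.717]
turn [-0.0003  0.      0.0006] shift after turn [-0.1    0.004  0.717]
c=(419.2,-283.1) 31.3x27.2 yaw=76.6 n=69 zmed=29.5 mean=(419.2,-279.8)
c=(651.5,142.4) 101.6x55.2 yaw=-2.6 n=159 zmed=73.6 mean=(634.5,134.1) c=(652.7,144.0) 78.1x42.4 yaw=-0.9 n=303 zmed=101.9 mean=(652.2,143.7) none c=(684.2,4.1) 21.9x20.7 yaw=0.4 n=60 zmed=88.6 mean=(682.0,3.8)
```

Request:
{"name": "send_rows", "arguments": {"series": [[-0.05,0.002,0,0,0,0],[-0.05,0.002,0.05,0,0,0],[0,0,0.15,0,0,0],[0,0,0.18,0,0,0],[0,0,0.15,0,0,0],[0,0,0.11,0,0,0],[0,0,0.055,0,0,0],[0,0,0.022,0,0,0],[0,0,0,0,0,0]]}}

```text
t: 45.82
eef_pos: [426.5, -284.8, -26.3]
orientation: [-3.141, 0.0, 3.121]
contact_force: [0.8, 0.3, 0.1]
finger_gap: 85.2
grasp_force: 0.0
```

Request:
{"name": "send_rows", "arguments": {"series": [[0,0,0,0,0,0],[0,0,0,0,0,0],[0,0,0,0,0,0],[0,0,0,0,0,0],[0,0,0,0,0,0],[0,0,0,0,0,0],[0,0,0,0,0,0],[0,0,0,0,0,0]], "grip": 1}}

```text
t: 46.82
eef_pos: [426.4, -284.9, -25.9]
orientation: [-3.14, 0.001, 3.121]
contact_force: [-1.5, 1.2, 5.3]
finger_gap: 28.6
grasp_force: 59.3
```

Request:
{"name": "send_rows", "arguments": {"series": [[0,0,-0.06,0,0,0],[0,0,-0.12,0,0,0],[0,0,-0.2,0,0,0],[0,0,-0.25,0,0,0],[0,0,-0.25,0,0,0],[0,0,-0.15,0,0,0],[0,0,-0.1,0,0,0],[0,0,0,0,0,0],[0,0,0,0,0,0]]}}

```text
t: 47.95
eef_pos: [425.4, -284.0, 142.0]
orientation: [3.141, -0.002, 3.121]
contact_force: [0.7, -0.3, -1.0]
finger_gap: 28.0
grasp_force: 59.2
```

```bash
python3 p.py 652.4 143.8 130 178.7;python3 -c "
from m import *
im,d=snap('scene');cv2.imwrite('pics/s6.png',cv2.resize(im[60:180,250:420,::-1],None,fx=4,fy=4,interpolation=cv2.INTER_CUBIC))
S=world('scene',d);p=get_obs()['eef_pos'];m=(np.hypot(S[...,0]-p[0],S[...,1]-p[1])<30)&(S[...,2]<p[2]+62)&(S[...,2]>5)
P=S[m];print(len(P));b=[q.round().astype(int).tolist() for q in P[np.argsort(P[:,2])][::4]];print(b[:14])"
```

```text
pos [ 425.4 -284.   142. ] rpy deg [ 1.7998e+02 -1.0000e-01  1.7883e+02] t 47.95 gap 28.0
shift [-1.455  2.882  0.079]
turn [ 0.0001 -0.0005  0.0007] shift after turn [-1.448  2.886  0.08 ]
115
[[416, -269, 165], [406, -275, 168], [408, -271, 170], [421, -262, 171], [418, -260, 173], [407, -274, 175], [433, -259, 177], [413, -271, 178], [426, -257, 180], [434, -261, 182], [427, -255, 184], [416, -258, 184], [418, -257, 185], [411, -271, 185]]
```

View pics/s6.png

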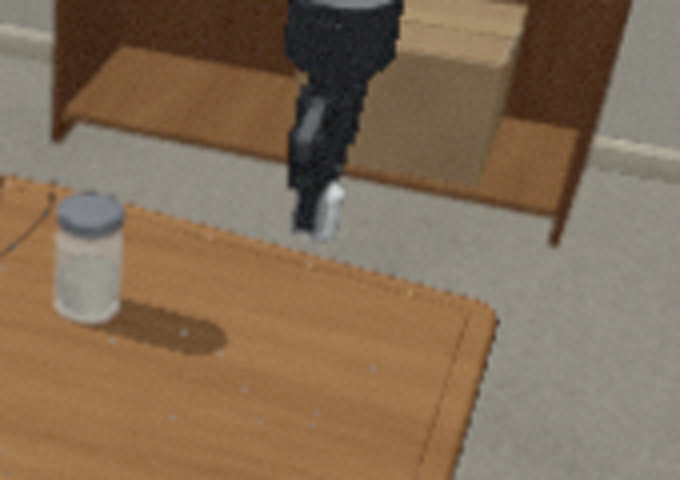

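The tin is held upright, at (330,210) in the crop, and the jar is untouched. Carry it over.

Request:
{"name": "send_rows", "arguments": {"series": [[-0.05,0.1,0,0,0,0],[-0.1,0.2,0,0,0,0],[-0.12,0.24,0,0,0,0],[-0.12,0.24,0,0,0,0],[-0.12,0.24,0,0,0,0],[-0.12,0.24,0,0,0,0],[-0.12,0.24,0,0,0,0],[-0.12,0.24,0,0,0,0],[-0.12,0.24,0,0,0,0],[-0.12,0.24,0,0,0,0],[-0.12,0.24,0,0,0,0],[-0.12,0.22,0,0,0,0],[-0.1,0.14,0,0,0,0],[-0.06,0.06,0.08,0,0,0],[-0.035,0.02,0.1,0,0,0],[0,0,0.1,0,0,0],[0,0,0,0,0,0],[0,0,0,0,0,0]]}}

```text
t: 50.25
eef_pos: [666.4, 145.0, 100.9]
orientation: [-3.141, -0.0, 3.12]
contact_force: [-0.7, -0.9, 0.0]
finger_gap: 28.2
grasp_force: 59.2
```

```bash
python3 p.py 652.4 143.6 78 178.7;python3 -c "
from m import *
S=world('scene',snap('scene')[1]);print(meas(S,(651,141),60,88,108))"
```

```text
pos [666.4 145.  100.9] rpy deg [-1.7995e+02 -1.0000e-02  1.7877e+02] t 50.25 gap 28.2
shift [ 0.093 -0.011  0.153]
turn [-0.0003 -0.0001  0.0004] shift after turn [ 0.093 -0.011  0.153]
c=(652.4,146.2) 76.3x45.1 yaw=-2.0 n=422 zmed=98.7 mean=(647.4,150.4)
```

Request:
{"name": "send_rows", "arguments": {"series": [[0.05,-0.01,0,0,0,0],[0.042,-0.008,0,0,0,0],[0,0,0.05,0,0,0],[0,0,0.05,0,0,0],[0,0,0.03,0,0,0],[0,0,0.017,0,0,0],[0,0,0,0,0,0],[0,0,0,0,0,0]]}}

```text
t: 51.3
eef_pos: [653.1, 143.3, 78.8]
orientation: [-3.141, 0.0, 3.121]
contact_force: [0.7, 0.3, -0.4]
finger_gap: 28.4
grasp_force: 59.2
```

Request:
{"name": "send_rows", "arguments": {"series": [[0.003,-0.005,0.006,0,0,0],[0,0,0.006,0,0,0],[0,0,0.006,0,0,0],[0,0,0.005,0,0,0],[0,0,0.003,0,0,0],[0,0,0,0,0,0]]}}

```text
t: 52.05
eef_pos: [652.4, 142.5, 75.2]
orientation: [-3.141, 0.0, 3.121]
contact_force: [-1.6, -0.4, 2.5]
finger_gap: 28.3
grasp_force: 59.5
```

Contact at the expected height. Release, rise and move aside for a check.

Request:
{"name": "send_rows", "arguments": {"series": [[0,0,0,0,0,0],[0,0,0,0,0,0],[0,0,0,0,0,0],[0,0,0,0,0,0],[0,0,0,0,0,0],[0,0,-0.05,0,0,0],[0,0,-0.15,0,0,0],[0,0,-0.25,0,0,0],[0,0,-0.25,0,0,0],[0.1,0,-0.1,0,0,0],[0.2,-0.15,0,0,0,0],[0.2,-0.2,0,0,0,0],[0.2,-0.2,0,0,0,0],[0.2,-0.2,0,0,0,0],[0.1,-0.2,0,0,0,0],[0,-0.2,0,0,0,0],[0,-0.1,0,0,0,0],[0,0,0,0,0,0],[0,0,0,0,0,0]], "grip": 0}}

```text
t: 54.42
eef_pos: [498.5, -41.1, 194.7]
orientation: [-3.141, -0.0, 3.122]
contact_force: [0.2, -0.2, -0.1]
finger_gap: 85.5
grasp_force: 0.0
```

```bash
python3 -c "
from m import *
im,d=snap('scene');S=world('scene',d);cv2.imwrite('pics/s7.png',cv2.resize(im[130:350,80:330,::-1],None,fx=3,fy=3,interpolation=cv2.INTER_CUBIC))
T=world('top',snap('top')[1])
for W in(S,T):
  for a in((80,20,46),(80,58,79),(60,88,107),(30,112,150)): print(meas(W,(652,142),*a))
for W,c,r,z in((T,(684,4),25,40),(T,(609,390),65,25),(T,(627,-360),50,50)): print(meas(W,c,r,z,150))"
```

```text
c=(651.0,143.6) 126.6x70.7 yaw=-1.2 n=532 zmed=37.6 mean=(633.2,163.5)
c=(650.7,145.6) 101.5x57.2 yaw=-0.2 n=383 zmed=70.6 mean=(634.6,158.8)
c=(652.0,146.4) 77.6x45.6 yaw=-0.9 n=362 zmed=98.8 mean=(647.5,152.8)
c=(646.8,147.1) 29.6x27.8 yaw=4.5 n=152 zmed=131.4 mean=(645.1,150.6)
c=(651.4,139.8) 126.0x66.4 yaw=-2.0 n=177 zmed=41.3 mean=(629.1,127.3)
c=(652.4,142.9) 102.5x55.9 yaw=-1.9 n=158 zmed=73.6 mean=(633.4,133.8)
c=(653.1,144.1) 76.0x42.7 yaw=-0.9 n=207 zmed=101.8 mean=(652.1,143.0)
c=(648.1,144.0) 28.4x28.0 yaw=-81.5 n=77 zmed=135.2 mean=(647.3,143.4)
c=(685.5,13.8) 5.6x0.0 yaw=1.8 n=2 zmed=90.9 mean=(685.5,13.8)
c=(608.5,390.3) 95.3x94.0 yaw=-35.7 n=295 zmed=46.8 mean=(609.3,388.3)
c=(627.8,-360.8) 58.1x55.0 yaw=-44.5 n=297 zmed=97.6 mean=(625.6,-357.8)
```

View pics/s7.png

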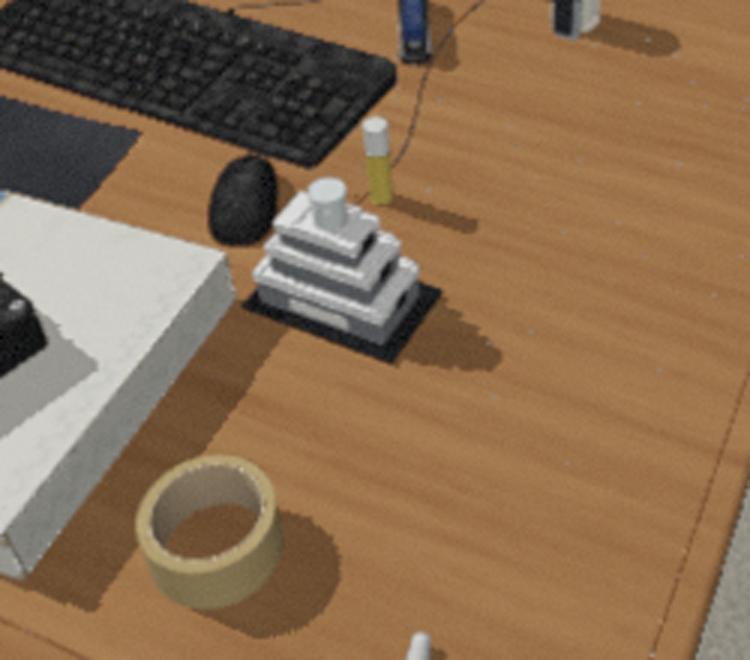

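The stack stands in the tray, with the tin at (328,205) in the crop and the bystanders untouched. The tin reads about 5 mm off-centre in x, right at the rib clearance, so I'll check its level and height with averaged depth.

```bash
python3 -c "
from m import *
for cam in('top','scene'):
  D=np.stack([snap(cam)[1] for _ in range(12)]);D[D==0]=np.nan;W=world(cam,np.nan_to_num(np.nanmedian(D,0)))
  for c,r,lo,hi in(((648,144),12,129,145),((672,144),13,97,103.2)):
    m=(np.hypot(W[...,0]-c[0],W[...,1]-c[1])<r)&(W[...,2]>lo)&(W[...,2]<hi);P=W[m]
    A=np.c_[P[:,:2]-P[:,:2].mean(0),np.ones(len(P))];s,res,*_=np.linalg.lstsq(A,P[:,2],rcond=None);print(cam,len(P),s.round(3),np.std(P[:,2]-A@s).round(2))
  print(meas(W,(652,142),60,88,107.5),meas(W,(652,142),30,113,150))
"
```

```text
top 42 [ 4.10000e-02 -3.20000e-02  1.35478e+02] 0.89
top 23 [-3.9000e-02  2.4000e-02  1.0192e+02] 0.7
c=(653.4,144.0) 75.6x42.2 yaw=-1.1 n=220 zmed=101.7 mean=(652.0,142.7) c=(648.2,144.0) 28.7x26.5 yaw=-89.8 n=78 zmed=135.2 mean=(647.5,143.6)
scene 51 [-3.00000e-03  0.00000e+00  1.33076e+02] 0.27
scene 37 [0.0000e+00 2.2000e-02 9.9768e+01] 1.08
c=(652.5,146.4) 75.9x41.8 yaw=-1.7 n=363 zmed=99.0 mean=(647.5,152.8) c=(647.8,147.2) 29.1x26.0 yaw=27.9 n=145 zmed=132.6 mean=(645.3,150.2)
```

```bash
python3 -c "
from plant import *
print(finish_job())"
```

```text
the job is handed in; nothing more can be done
None
```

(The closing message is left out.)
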